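# Load the bearing-ball tray and hold it level over the inspection mat

## Robot

A 6-joint arm with a two-finger parallel gripper is mounted at the origin on a cart in front of the work surface, level with it; the furniture and walls round the work are solid. World frame = base frame: x ahead of the robot, y to its left, z up, the work surface at z = 0. Lengths are in m, angles in degrees, forces in N, time in s.
With the tool pointing down it reaches from about 0.275 to 0.725 m from the base axis. Payload 5.6 kg.
Tool frame: the origin (TCP) lies on the centre line of the jaws, within the pads' length; the fingertips stand 11 mm ahead of it and the grasp point (between the pads) lies 8 mm behind it; z points along the fingers, y is the line along which they close (so a half turn about z gives the same grasp; the last joint's range is limited). The gripper opens to 85 mm and grips with 20 to 120 N. Pads are 22 mm wide; open, the fingers measure 114 mm over their backs; the gripper's body (76 mm by 85 mm) begins 54 mm behind the grasp point. The pads swing forward as they close: fully open they stand 13 mm farther back than shut.
Start: joints at [-59.381, 14.616, 6.199, 0, -81.583, -16.306], TCP at [0.136, -0.533, 0.242] pointing down, gripper open.
Joint ranges: [-168.99, 168.99], [-69.2, 112.95], [-62.41, 85.93], [-164.36, 98.24], [-168.68, -3.75], [-174.98, 174.98]. Speed limits (degrees/s): [147.25, 147.25, 180, 180, 180, 180].

## Interface

Orientations are given as [roll, pitch, yaw] about the fixed x, y, z axes, in that order (R = Rz(yaw) Ry(pitch) Rx(roll)).
In Python, from cell import move_ptp, movel, goto_joints, open_gripper, close_gripper, dwell, ik, capture, get_calibration, Unreachable, sign_off, get_time, get_joints, get_qd, get_tau, get_position, get_tcp_rot, get_contact_force, get_ft_torque, get_width, get_finger_force gives the robot as it stands. Calls block until the motion is done:
- move_ptp(position, orientation): joint-space move of the TCP to a pose.
- movel(position, ori=None, feed=0.15): straight line of the TCP; ori=None keeps the orientation; feed is the mean speed in m/s.
- goto_joints(angles): joint-space move.
- open_gripper() and close_gripper(): open the fingers fully, or close them until they stop; the grip force is fixed at half the most.
- dwell(seconds).
- ik(position, orientation): joint angles nearest the present ones, or None.
- capture(name): name is "side" or "top" or "wrist"; returns the picture (480x640x3 uint8, red, green, blue); there is no depth.
- get_calibration(name): a dict with "mtx" (3x3 intrinsics, pixels), "rvec" (rotation vector, rad) and "tvec" (3), from world to camera coordinates, as OpenCV has them. Camera axes: x right, y down, z forward; pixel columns grow to the right and rows downward; lengths in m; the calibration is good to about 2 mm. A picture is of the moment at which its call begins: read the wrist's pose just before it. get_calibration takes no time and is no camera call; for the wrist camera it gives the pose at the moment of the call.
A pose or a line that the arm cannot do raises Unreachable and nothing moves.
- sign_off(): hands the job in; it is judged then, once.
Readings, each from a call of its own:
- get_time(): time.
- get_joints(): joint angles.
- get_qd(): joint speeds.
- get_tau(): joint torques, N m.
- get_position(): TCP position.
- get_tcp_rot(): TCP orientation.
- get_contact_force(): force on the tool from outside, world axes, zero at the start.
- get_ft_torque(): the same for the moment, N m.
- get_width(): finger opening in m.
- get_finger_force(): force on a finger pad.
Only numpy, scipy, OpenCV 4.12 (cv2) and the standard library are available. Lean on these libraries where they do the work, as an engineer would, in place of code of your own. Each camera call takes 0.05 s, during which the arm holds its last target. There are 200 camera calls.

## Task

Load the blue tray where it stands on the bench: first set the steel ball in the pocket marked with one white dot, then the brass ball in the pocket marked with two dots. Then take the tray by its black handle, carry it level so that both balls stay in their pockets, and finish holding it still and level, centred about 10 cm above the green mat; do not put it down or let go. Leave the other tools on the bench where they are.

Things in the scene. Friction and masses are not known exactly. Their poses are not given: they have to be found in the camera images.
- tray: loose blue flat tray, 100 x 250 x 10 mm (x, y, z), about 0.35 kg. Origin at the centre of its underside, z up, y along its length. Two round pockets, 33 mm across and 6 mm deep, 85 mm either side of the middle: at +y the one with one white dot beside it, at -y the one with two. A bridge handle stands across the middle
- pocket_1 (a point): point in the one-dot pocket (+y end of the tray) where the centre of a seated ball lies: 21.5 mm above the tray's underside, 11.5 mm above its top face. A seated ball is loose and can roll about 4 mm
- pocket_2 (a point): the same point in the two-dot pocket (-y end of the tray)
- handle (a point): centre of the tray's black grip bar: 60 mm long along the tray's x, 16 mm thick along the tray's y, 22 mm high; 67 mm above the tray's underside (bar top 78 mm), on two slim posts. Fingers closing along the tray's y take it from above
- steel_ball_center (a point): centre of the loose grey steel ball, 35 mm across, about 0.17 kg; at the start it sits on one of the two three-pin stands, its centre about 38 mm above the bench
- brass_ball_center (a point): centre of the loose yellow brass ball, 35 mm across, about 0.18 kg; at the start it sits on the other three-pin stand, its centre about 38 mm above the bench
- stand_a: fixed three-pin ball stand: aluminium disc, 44 mm across and 12 mm high, with three slim dark pins up to 25 mm that carry the ball; origin at the centre of its underside. Holds the steel ball at the start; the two stands may change places
- stand_b: the other three-pin stand, of the same size; holds the brass ball at the start
- mat: fixed green square mat, 120 x 120 x 3 mm, flat on the bench; origin at the centre of its underside
- screwdriver_y: yellow screwdriver, bystander, 184 mm long, lying behind the work on the left; origin under its middle
- masking_tape: roll of masking tape, bystander, 103 mm across, 25 mm high, lying at the back; origin at the centre of its underside
There are look-alikes about, which are no part of the job. Of the things shaped like the part that bears brass_ball_center, the brass one is meant.

How it is judged:
By the outcome, as a careful person would: the job done as asked, in the order asked, and still so for the second after the job is handed in, while the arm keeps its last pose, push and grip.
It also fails if it takes over 58 s, if anything falls off the work surface, if the arm or the gripper's body presses on something with over 40 N, if the wrist force passes 120 N, or if a joint passes its speed limit or range.

## Working session

There is one attempt and no reset: what is moved stays moved. The work goes in short steps, each a Python script; the robot and the scene stay as the last script left them, time stands still between calls to the robot, and variables do not carry over. Pictures are saved under pics/ and viewed, at most 10 in all, crops included, and the job is handed in when it is done.

```bash
mkdir -p pics; ls
python3 - <<'E'
from cell import *
import cv2
for n in("top","side"):
    cv2.imwrite(f"pics/{n}0.png",capture(n)[:,:,::-1]); c=get_calibration(n); print(n,c)
print(get_time(),get_tcp_rot())
E
```

```text
pics
top {'mtx': array([[496.06268312,   0.        , 324.77240493],
       [  0.        , 496.06268312, 245.33676605],
       [  0.        ,   0.        ,   1.        ]]), 'rvec': array([ 2.1010241 , -2.1481792 ,  0.22194392]), 'tvec': array([-0.04002687,  0.57078802,  1.23366606])}
side {'mtx': array([[598.15997938,   0.        , 315.59901795],
       [  0.        , 598.15997938, 234.57380244],
       [  0.        ,   0.        ,   1.        ]]), 'rvec': array([ 1.90196512, -0.54111871,  0.37738962]), 'tvec': array([-0.49804476,  0.18039752,  1.06347615])}
0.1 [ 1.79900715e+02 -5.54060782e-03 -1.65691719e+02]
```

View pics/top0.png

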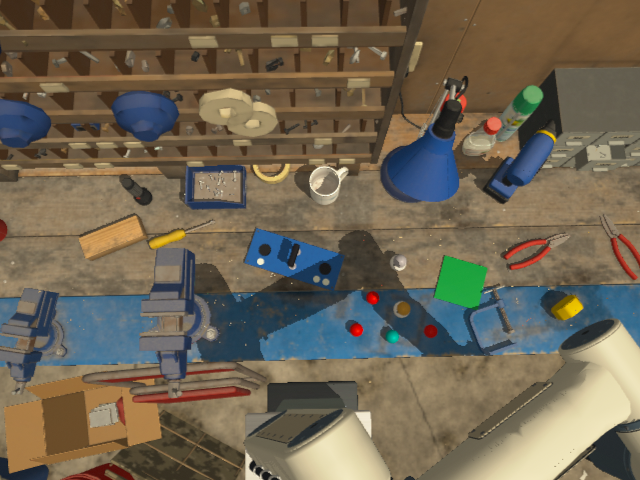

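View pics/side0.png

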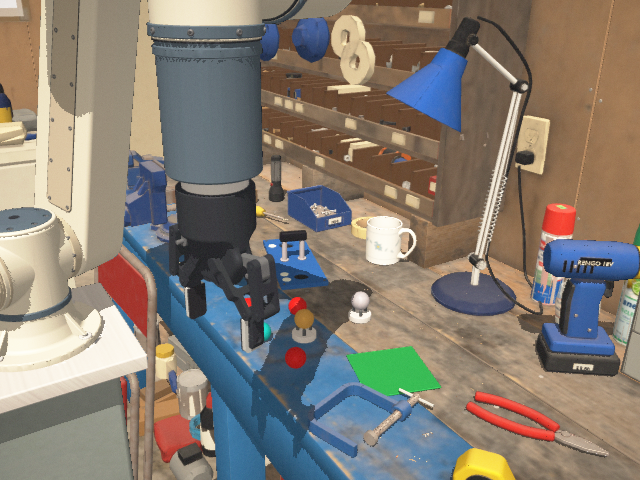

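Top: the steel ball is at about (399,261) and the brass ball at (402,310). The look-alikes are red balls at (372,298), (356,329) and (430,331), and a teal ball at (392,337). The tray is at about (293,256), with the one-dot end on the left, and the mat is at (461,282). Side: the brass ball is at (304,319) and the steel ball at (360,299). I'll check these choices in a close crop.

```bash
python3 - <<'E'
import cv2
a=cv2.imread("pics/top0.png")[220:350,235:495]
cv2.imwrite("pics/crop0.png",cv2.resize(a,None,fx=3,fy=3,interpolation=cv2.INTER_CUBIC))
E
cat > h.py <<'E'
from cell import *
import numpy as np, cv2
def ray(name,uv,z,c=None):
    c=c or get_calibration(name); R=cv2.Rodrigues(np.array(c["rvec"]))[0]; t=np.array(c["tvec"]).ravel()
    d=R.T@np.linalg.inv(c["mtx"])@np.array([uv[0],uv[1],1.]); o=-R.T@t
    return o+d*(z-o[2])/d[2]
def proj(name,p,c=None):
    c=c or get_calibration(name)
    return cv2.projectPoints(np.array([p],float),np.array(c["rvec"]),np.array(c["tvec"]),c["mtx"],None)[0].ravel()
E
```

```text
(no output)
```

View pics/crop0.png

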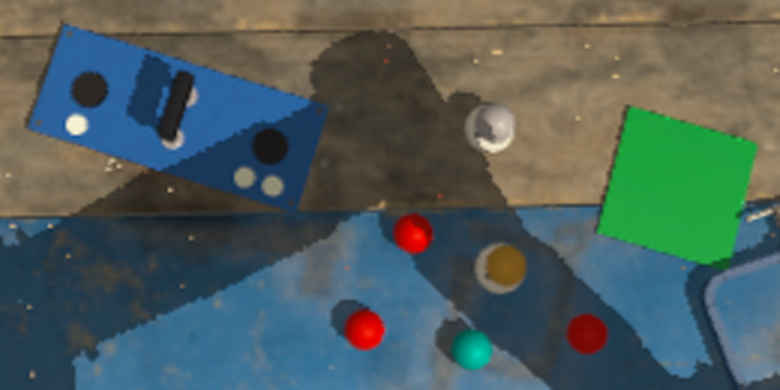

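The crop shows the brass ball on its stand at (505,265), the steel ball at (491,127), pockets at (89,89) and (270,146), the bar at (176,105), and the mat corners. The red and teal balls lie loose and are not wanted.

Run:
```python
from h import *
f=lambda u,v:(235+(u+.5)/3-.5,220+(v+.5)/3-.5)
for n,uv,z in [("steel",(491,127),.038),("brass",(505,266),.038),("p1",(89,89),.008),("p2",(270,146),.008),("bar",(176,106),.078),
 ("r1",(412,234),.017),("r2",(365,329),.017),("teal",(473,350),.017),("r3",(587,333),.017)]+[("m",x,.003) for x in((627,105),(757,143),(722,269),(597,233))]+[("t",x,.01) for x in((64,23),(329,104),(299,211),(27,128))]:
    print(n,ray("top",f(*uv),z).round(4))
print(ray("side",(360,299),.038),ray("side",(304,319),.038))
for y in (.1,-.1): print(proj("top",[.5,y,0]))
```

```text
steel [ 0.5247 -0.2449  0.038 ]
brass [ 0.4036 -0.2507  0.038 ]
p1 [0.5717 0.1094 0.008 ]
p2 [ 0.5166 -0.0517  0.008 ]
bar [0.5421 0.0282 0.078 ]
r1 [ 0.4347 -0.1741  0.017 ]
r2 [ 0.3536 -0.13    0.017 ]
teal [ 0.3336 -0.2227  0.017 ]
r3 [ 0.3458 -0.3223  0.017 ]
m [ 0.5477 -0.3746  0.003 ]
m [ 0.5106 -0.4893  0.003 ]
m [ 0.399  -0.4485  0.003 ]
m [ 0.4332 -0.3399  0.003 ]
t [0.6325 0.1318 0.01  ]
t [ 0.5531 -0.1054  0.01  ]
t [ 0.4578 -0.0759  0.01  ]
t [0.5372 0.1643 0.01  ]
[ 0.5336394  -0.24297339  0.038     ] [ 0.40545575 -0.25177979  0.038     ]
[268.17839966 276.11880968]
[342.76401206 274.50652028]
```

Run:
```python
from h import *
for n,p,ys in [("steel",[.528,-.244,.16],(0,180)),("brass",[.404,-.251,.16],(20,-160)),("p1",[.5717,.1094,.16],(71.1,-108.9)),("bar",[.544,.029,.16],(-18.9,161.1)),("mat",[.4726,-.4131,.16],(-18.9,161.1))]:
    for y in ys:
        q=ik(p,[180,0,y]); print(n,y,None if q is None else np.round(q,1))
move_ptp([.527,-.244,.16],[180,0,180])
c=get_calibration("wrist"); im=capture("wrist"); cv2.imwrite("pics/w1.png",im[:,:,::-1])
cv2.imwrite("pics/top1.png",capture("top")[:,:,::-1])
np.savez("w1.npz",**c)
print(get_time(),proj("wrist",[.527,-.244,.038],c),proj("wrist",[.404,-.251,.038],c),-cv2.Rodrigues(c["rvec"])[0].T@c["tvec"])
```

```text
steel 0 [ -9.4  20.2   2.    0.  -71.7  99.4]
steel 180 [ -9.4  20.2   2.   -0.  -71.7 -80.6]
brass 20 [-12.9   8.7 -13.5   0.  -67.7 122.9]
brass -160 [-12.9   8.7 -13.5   0.  -67.7 -57.1]
p1 71.1 [ 26.2  20.3   2.    0.  -71.8 134.9]
p1 -108.9 [ 26.2  20.3   2.    0.  -71.8 -45.1]
bar -18.9 [ 19.5  16.3  -3.7   0.  -70.   51.6]
bar 161.1 [  19.5   16.3   -3.7   -0.   -70.  -128.4]
mat -18.9 [-26.9  25.3   9.7   0.  -74.4  98. ]
mat 161.1 [-26.9  25.3   9.7  -0.  -74.4 -82. ]
1.9917 [322.97032694 237.85441557] [311.25246455  40.56753923] [ 0.45800593 -0.24485083  0.29170351]
```

View pics/w1.png

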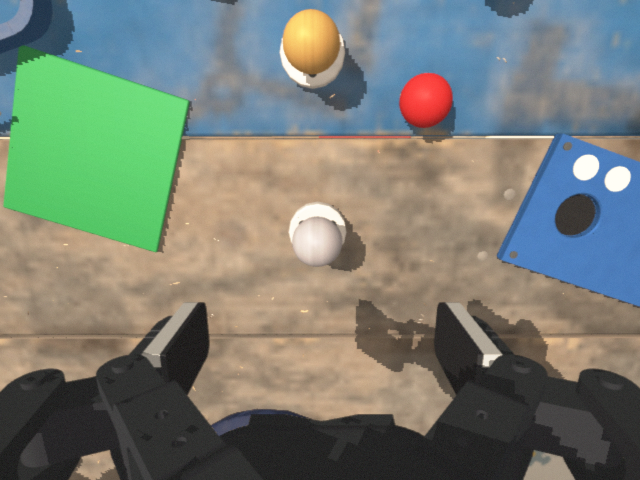

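In the wrist view, the steel ball is at (318,241), the brass ball at (312,42) and pocket 2's rim at about (576,214). All are within a few pixels of prediction. Next I refine the position, grasp high (TCP 2.5 mm above the ball centre) and lift.

Run:
```python
from h import *
c=dict(np.load("w1.npz"))
s=ray("wrist",(318,241),.038,c); b=ray("wrist",(312,42),.038,c); p2=ray("wrist",(576,214),.009,c)
print(s,b,p2, [ray("wrist",x,.003,c).round(3) for x in((19,46),(190,100),(160,252),(4,206))])
movel([s[0],s[1],.0405],feed=.2)
f0=get_contact_force(); close_gripper(); print(get_width(),get_finger_force(),f0,get_contact_force())
movel([s[0],s[1],.15],feed=.2)
print(get_width(),get_finger_force(),get_time())
move_ptp([.572,.109,.15],[180,0,-108.9])
c=get_calibration("wrist"); np.savez("w2.npz",**c); cv2.imwrite("pics/w2.png",capture("wrist")[:,:,::-1])
print(get_width(),get_time(),proj("wrist",[.5717,.1094,.01],c))
```

```text
[ 0.52924715 -0.24743459  0.038     ] [ 0.40478095 -0.2505567   0.038     ] [ 0.51650568 -0.05303847  0.009     ] [array([ 0.4  , -0.453,  0.003]), array([ 0.435, -0.339,  0.003]), array([ 0.548, -0.373,  0.003]), array([ 0.511, -0.488,  0.003])]
0.03203995096756413 59.081411361694336 [ 0.91629989 -0.32933989 -0.77475952] [ 0.09899998 -2.75032643  4.94425392]
0.032275784054075794 59.589807987213135 3.9917
0.03174338470153527 5.3917 [322.74206866 233.58275998]
```

View pics/w2.png

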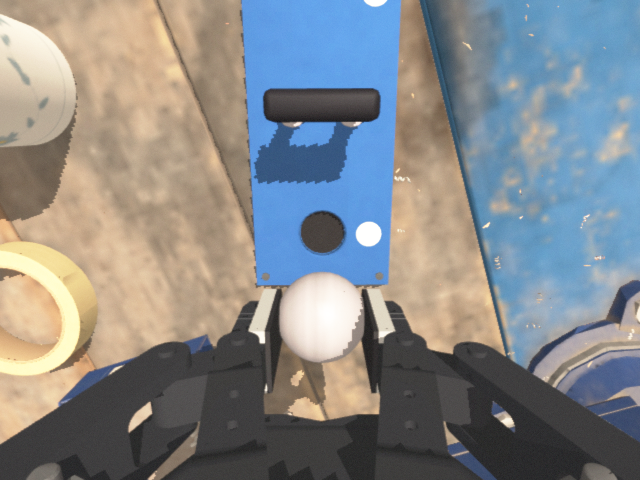

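Pocket 1 is at (322,232) against a predicted (322.7,233.6), so it is confirmed. The ball is held at (321,317). The width reads 32 mm, so I'll work out where the ball sits in the pads before setting it.

Run:
```python
from h import *
c=dict(np.load("w2.npz")); P=get_position(); print(P,get_tcp_rot(),c["mtx"][0,0])
for dz in (.006,.002,0,-.0025,-.006,-.010): 
    p=[P[0],P[1],P[2]+dz]; u=proj("wrist",p,c); R=cv2.Rodrigues(c["rvec"])[0]; d=(R@np.array(p)+c["tvec"].ravel())[2]
    print(dz,u.round(1),"r",(c["mtx"][0,0]*.0175/d).round(1))
print(ray("wrist",(322,232),.009,c))
im=cv2.imread("pics/w2.png"); h=cv2.cvtColor(im,cv2.COLOR_BGR2HSV); m=((h[...,1]<40)&(h[...,2]>90)).astype(np.uint8); m[:, :275]=0;m[:,368:]=0;m[:268]=0;m[365:]=0
ys,xs=np.nonzero(m); print(xs.min(),xs.max(),ys.min(),ys.max())
```

```text
[0.57211059 0.10776203 0.14990092] [ 1.79994078e+02 -2.18701344e-02 -1.09028601e+02] 381.44655547269554
0.006 [321.7 329.8] r 47.9
0.002 [321.7 324.6] r 46.6
0 [321.7 322. ] r 46.0
-0.0025 [321.7 319. ] r 45.3
-0.006 [321.7 314.9] r 44.2
-0.01 [321.7 310.4] r 43.1
[0.57190532 0.10832934 0.009     ]
275 367 272 361
```

Run:
```python
from h import *
X,Y=.5718,.1095
movel([X,Y,.032],feed=.15); f0=np.array(get_contact_force()); z=.032
while z>.0235:
    z-=.0015; movel([X,Y,z],feed=.03); f=np.array(get_contact_force())-f0; print(round(z,4),get_position().round(4),f.round(1))
    if f[2]>4: break
open_gripper(); movel([X,Y,.15],feed=.2)
c=get_calibration("wrist"); np.savez("w3.npz",**c); cv2.imwrite("pics/w3.png",capture("wrist")[:,:,::-1])
cv2.imwrite("pics/top2.png",capture("top")[:,:,::-1])
print(get_time(),proj("wrist",[.5718,.1088,.0215],c),proj("wrist",[.5718,.1088,.01],c))
```

```text
0.0305 [0.5721 0.1097 0.0311] [-1.1 -0.9 -0.1]
0.029 [0.5717 0.1095 0.029 ] [-0.3  1.  -0.6]
0.0275 [0.5717 0.1095 0.0273] [-0.8  1.4 -0.6]
0.026 [0.5718 0.1095 0.0259] [-0.7  0.8 -0.5]
0.0245 [0.5719 0.1095 0.0256] [-3.8  1.4  7.9]
9.0167 [320.02007989 235.95486552] [320.04190061 231.92498032]
```

View pics/w3.png

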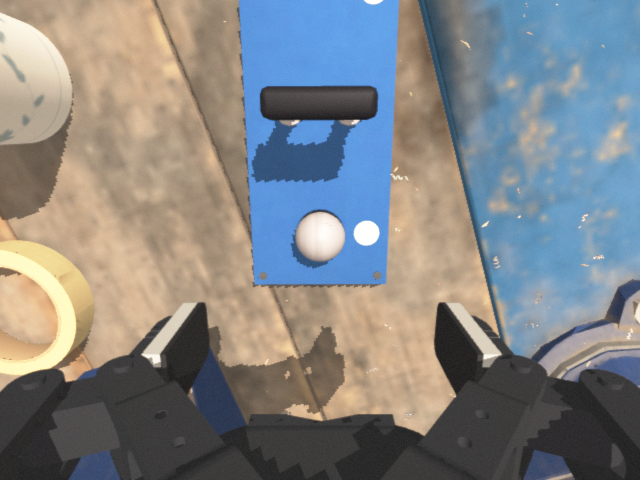

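The steel ball is seated at (320,237), as predicted, and the tray has not moved. Next is the brass ball.

Run:
```python
from h import *
move_ptp([.4045,-.2506,.15],[180,0,-160]); movel([.4045,-.2506,.0405],feed=.15)
close_gripper(); print(get_width(),get_finger_force())
movel([.4045,-.2506,.15],feed=.2)
move_ptp([.5168,-.0522,.15],[180,0,-108.9]); dwell(.3)
c=get_calibration("wrist"); np.savez("w4.npz",**c); cv2.imwrite("pics/w4.png",capture("wrist")[:,:,::-1]); P=get_position()
for dz in (0,-.003,-.006,-.01): print(dz,proj("wrist",P+[0,0,dz],c).round(1))
print(P,get_width(),get_time(),proj("wrist",[.5166,-.0525,.009],c))
```

```text
0.0320189046889422 59.07594859600067
0 [322.1 322.6]
-0.003 [322.1 319. ]
-0.006 [322.1 315.4]
-0.01 [322.1 310.9]
[ 0.51660928 -0.05284621  0.15006919] 0.031817010954808295 13.8833 [321.91682176 231.9966796 ]
```

View pics/w4.png

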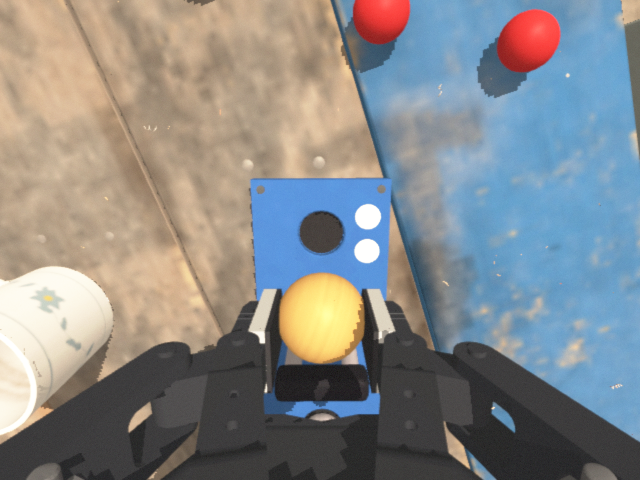

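Pocket 2 is at (322,232), as predicted, with the brass ball held at (321,318).

Run:
```python
from h import *
X,Y=.5167,-.0523
movel([X,Y,.032],feed=.15); dwell(.1); f0=np.array(get_contact_force()); z=.029
while z>.0225:
    movel([X,Y,z],feed=.03); f=np.array(get_contact_force())-f0; print(round(z,4),get_position().round(4),f.round(1))
    if f[2]>4: break
    z-=.0015
open_gripper(); movel([X,Y,.15],feed=.2)
dwell(.2)
c=get_calibration("wrist"); cv2.imwrite("pics/w5.png",capture("wrist")[:,:,::-1])
print(get_time(),proj("wrist",[.5167,-.0525,.0215],c))
move_ptp([.5442,.0282,.15],[180,0,161.1]); dwell(.3)
c=get_calibration("wrist"); np.savez("w6.npz",**c); cv2.imwrite("pics/w6.png",capture("wrist")[:,:,::-1])
print(get_time(),get_position(),proj("wrist",[.5442,.0282,.078],c),[proj("wrist",p,c).round(0) for p in([.5718,.1088,.0215],[.5167,-.0525,.0215])])
```

```text
0.029 [ 0.5167 -0.0523  0.0291] [ 0.3 -0.1 -0.5]
0.0275 [ 0.5166 -0.0523  0.0274] [-0.4  0.1  0. ]
0.026 [ 0.5166 -0.0523  0.0259] [0.  0.5 0.5]
0.0245 [ 0.5169 -0.0523  0.0253] [-1.5  2.1  5.3]
17.5083 [320.23927163 236.65131833]
19.3667 [0.54419171 0.02810347 0.15002633] [321.92245043 260.58312244] [array([443., 235.]), array([201., 235.])]
```

View pics/w6.png

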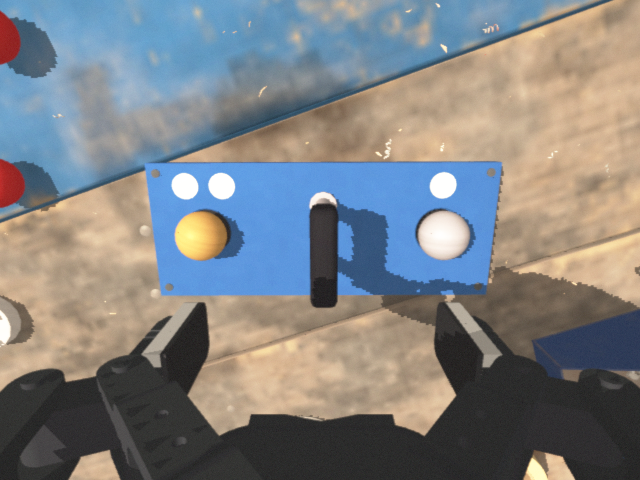

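Both balls are seated: brass at (201,235) and steel at (443,235), as predicted. The bar is centred at (323,256). Now I grip the handle and lift gently.

Run:
```python
from h import *
X,Y=.5442,.0282
movel([X,Y,.059],feed=.1); close_gripper(); print(get_width(),get_finger_force(),get_contact_force())
movel([X,Y,.075],feed=.03); dwell(.2); print(get_width(),get_contact_force(),get_ft_torque())
movel([X,Y,.162],feed=.07); dwell(.2)
print(get_time(),get_position(),get_tcp_rot(),get_contact_force())
c=get_calibration("wrist"); cv2.imwrite("pics/w7.png",capture("wrist")[:,:,::-1]); cv2.imwrite("pics/s7.png",capture("side")[:,:,::-1])
o=np.hstack([cv2.resize(cv2.imread(f"pics/{n}7.png"),(400,300)) for n in "ws"]); cv2.imwrite("pics/both7.png",o)
```

```text
0.015188180250839095 59.6612012386322 [-0.82354961  1.03768514  2.26048815]
0.015275925436284674 [ 0.2577477  -0.76888056 -6.50153093] [-0.02636346  0.0065975  -0.00965992]
23.5417 [0.54406052 0.02814208 0.16169148] [-1.79977288e+02 -2.96101998e-02  1.61099006e+02] [ 0.4205871  -0.00694973 -5.37023469]
```

View pics/both7.png

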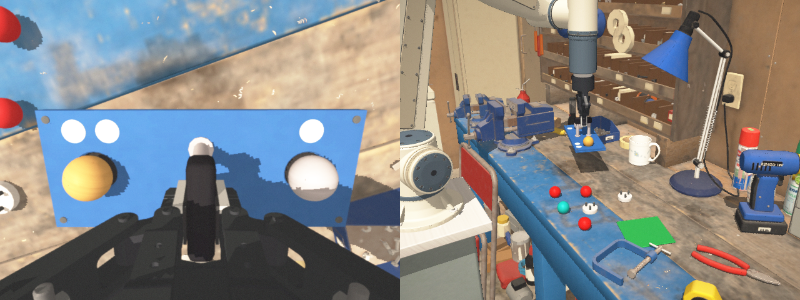

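The tray is lifted level with both balls in their pockets. Carry it to the mat.

Run:
```python
from h import *
movel([.473,-.4131,.162],feed=.06); dwell(1.0)
print(get_time(),get_position(),get_tcp_rot(),get_width(),get_contact_force(),get_qd().round(2))
for n in("wrist","side"): cv2.imwrite(f"pics/{n[0]}8.png",capture(n)[:,:,::-1])
o=np.hstack([cv2.resize(cv2.imread(f"pics/{n}8.png"),(400,300)) for n in "ws"]); cv2.imwrite("pics/both8.png",o)
```

```text
32.2417 [ 0.47301338 -0.41308631  0.16199466] [-1.79999769e+02 -1.85238700e-03  1.61102017e+02] 0.015187899726402635 [-5.27281181e-02 -3.49951159e-03 -7.34578792e+00] [-0.04 -0.09 -0.    0.09 -0.03 -0.09]
```

View pics/both8.png

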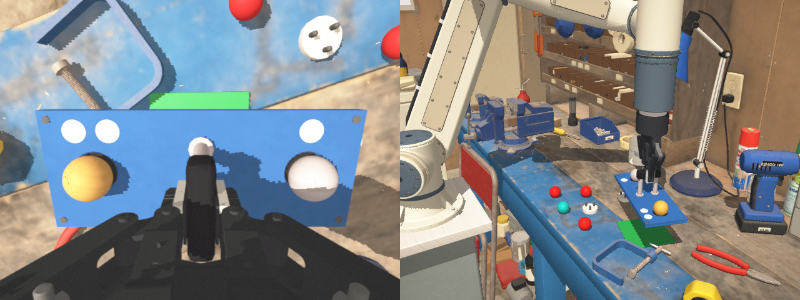

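The tray is level above the mat with both balls in their pockets and the arm is at rest.

```bash
python3 -c "
from cell import *
print(sign_off())"
```

```text
the job is handed in; nothing more can be done
None
```

The job is handed in at about 32 s of the 58 s allowed: the steel ball is in the one-dot pocket, the brass ball is in the two-dot pocket, and the arm is holding the tray still and level, centred about 10 cm above the green mat.

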